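Lock the steriliser lid and start the cycle

ROBOT

A 6-joint arm with a two-finger parallel gripper is mounted at the origin on the work surface. World frame = base frame: x ahead of the robot, y to its left, z up, the work surface at z = 0. Lengths are in m, angles in rad, forces in N, time in s.
With the tool pointing down it reaches from about 0.275 to 0.825 m from the base axis. Payload 4.9 kg.
Tool frame: the origin (TCP) lies midway between the tips of the shut fingers; the grasp point (between the pads) lies 19 mm behind it (bot.grip_depth is the distance from the TCP to the grasp point, in m); y points along the fingers, x is the direction in which the jaws open and shut, and the axes are right-handed (so a half turn about y gives the same grasp; the last joint's range is limited). The gripper opens to 85 mm and grips with 20 to 120 N. Pads are 22 mm wide; open, the fingers measure 114 mm over their backs; the gripper's body (76 mm by 85 mm) begins 54 mm behind the grasp point. The pads swing forward as they close: fully open they stand 13 mm farther back than shut.
Start: joints at [-1.481, 0.326, -0.193, 1.052, 0, 1.437], TCP at [0.122, -0.536, 0.231] pointing down, gripper open.
Joint ranges: [-2.65, 2.65], [-0.97, 1.79], [-1.3, 1.35], [-1.93, 2.1], [-1.47, 1.37], [-3.14, 3.14]. Speed limits (rad/s): [2.57, 2.57, 3.14, 3.14, 3.14, 3.14].

INTERFACE

Orientations are given as a unit quaternion [w, x, y, z].
In Python, from cell import bot gives the robot as it stands. Calls block until the motion is done:
- bot.move_pose(position, orientation): joint-space move of the TCP to a pose.
- bot.move_linear(position, speed=0.15, rotation=None, until_force=None): straight line of the TCP; rotation=None keeps the orientation; speed is the mean speed in m/s. With until_force (N) it stops when the force on the tool has changed by that much, and returns True; else False.
- bot.goto_joints(angles): joint-space move.
- bot.set_gripper(opening, grasp_force=None): opening from 0.0 (shut) to 1.0 (fully open); grasp_force is the grip in N (None keeps the last); returns when the fingers have stopped.
- bot.wait(seconds).
- bot.solve_ik(position, orientation): joint angles nearest the present ones, or None.
- bot.camera(name): name is "scene" or "top" or "wrist"; returns the picture (384x512x3 uint8, red, green, blue); there is no depth.
- bot.calibration(name): a dict with "mtx" (3x3 intrinsics, pixels), "extrinsics" (4x4, takes a point from world to camera coordinates); the wrist camera has in their place "hand_eye" (4x4, takes a point from camera to tool coordinates, whose origin is the TCP and whose axes are the tool frame's). Camera axes: x right, y down, z forward; pixel columns grow to the right and rows downward; lengths in m; the calibration is good to about 2 mm. The wrist camera is an equidistant fisheye: a pixel r from the principal point sees the ray r / f radians off the axis. A picture is of the moment at which its call begins: read the wrist's pose just before it. calibration takes no time and is no camera call.
A pose or a line that the arm cannot do raises bot.PlanningError and nothing moves.
- bot.close_job(): hands the job in, once; it reports no verdict.
Trained networks look in the newest picture that a camera, given by its name, has taken for a name from the list of things; names that differ only in an ending like _2 or _b are one class to them, and where a whole thing is asked for, a point or a joint stands for the part that bears it (a point fixed in the world has none). Each returns a list of dicts, best first, with "confidence" (0 to 1); they miss things now and then, are a little off and sometimes report something else, mostly with a low value. They report only what shows in the picture. A call takes as long as a camera call.
- bot.search_frame(camera, thing): "bbox" ([left, top, width, height] in pixels, round what is visible of it).
Readings, each from a call of its own:
- bot.read_clock(): time.
- bot.read_joint_positions(): joint angles.
- bot.read_joint_vel(): joint speeds.
- bot.read_joint_efforts(): joint torques, N m.
- bot.read_position(): TCP position.
- bot.read_tool_rot(): TCP orientation.
- bot.read_ft_force(): force on the tool from outside, world axes, zero at the start.
- bot.read_moment(): the same for the moment, N m.
- bot.read_gripper_width(): opening from 0.0 (shut) to 1.0 (fully open).
Only numpy, scipy, OpenCV 4.12 (cv2) and the standard library are available. Lean on these libraries where they do the work, as an engineer would, in place of code of your own. Each camera call takes 0.05 s, during which the arm holds its last target. There are 200 camera calls.

TASK

Lock the lid of the steam steriliser and start it: with the fingertips push the hand wheel clockwise (seen from above) by its upright red handle through exactly one full turn, so that the handle stops where it began, over the red mark, then press the green START button and let go. Only push the handle, do not grip or force it; press START only once the lid is locked, do not press the red STOP button, and leave everything else on the bench and the steriliser where it stands.

Things in the scene. Friction and masses are not known exactly. Their poses are not given: they have to be found in the camera images.
- steriliser: Floor-standing top-loading steam steriliser let into the bench: its steel deck (460 x 650 mm) stands 30 mm above the bench top. Origin: on the bench plane, on the axis of the round lid; x points from its front to its back, z up. A white control console (105 mm wide, 50 mm high, along x) runs along the deck's left (+y) side, 215 to 320 mm from the lid axis. Fixed.
- wheel_centre (a point): On the lid: centre of the black 200 mm three-spoked hand wheel, on its vertical axis, at the height of the top of the rim (154 mm above the bench). The rim is a round bar of 20 mm on a 90 mm radius; spokes and hub rise no higher than 6 mm above the rim's top. Under the wheel the lid carries a gauge, valves, bails and six brass bolts, all below the wheel. A red index mark on the lid, just outside the rim, shows where the handle stands at the start.
- handle_mid (a point): Half-way up the wheel's upright red handle, a spindle-shaped grip 26 mm across at its thickest. It stands on the rim at the end of one spoke, its axis 90 mm from the wheel's axis. This point is 30 mm above the top of the rim; the handle's top is 24 mm higher.
- handle: The same red handle, which spins on its own pin; origin on its axis at its foot, z up along it, 2 mm below the top of the rim; its top is 56 mm above this origin. It can start anywhere round the circle.
- wheel (a joint): Angle of the hand wheel in rad: 0 at the start, growing clockwise seen from above; one full turn is 6.283. It has a stop just behind the start (-0.15) but none at one turn; it stays where it is left. Steady friction of about 0.45 N m (5 N at the handle). One turn drives the six brass locking bolts 16 mm outwards into the steel ring round the lid.
- start_top (a point): Centre of the top of the green START push button (28 mm across) on the console, pressed straight down.
- start (a joint): Travel of the green START button in m: 0 released, 0.006 fully down (5 N); it springs back.
- stop_top (a point): Centre of the top of the red STOP push button (28 mm across), 90 mm nearer the front than START.
- stop (a joint): Travel of the red STOP button in m: 0 released, 0.006 fully down (5 N).
- tape_roll: Bystander, loose: roll of white indicator tape lying flat on the steriliser's deck, 80 mm across with a 52 mm hole, 19 mm high. Origin at the centre of its underside.
- media_bottle: Bystander, loose: small amber reagent bottle with blue cap standing on the steriliser's deck, 58 mm across, 105 mm high. Origin at the centre of its underside.
- tip_rack: Bystander, loose: blue pipette-tip rack on the bench, 82 x 122 mm, 68 mm high. Origin at the centre of its underside.
- yellow_rack: Bystander, loose: yellow tube rack with clear tubes on the bench, 90 x 150 mm, 68 mm high. Origin at the centre of its underside.
- cold_block: Bystander, loose: dark blue 96-place tube rack on the bench, 85 x 125 mm, 48 mm high. Origin at the centre of its underside.
- spray_bottle: Bystander, loose: white disinfectant spray bottle with blue head on the bench, 72 mm across, 186 mm high. Origin at the centre of its underside.
- beaker: Bystander, loose: small open glass beaker standing on the steriliser's deck, 60 mm across, 80 mm high. Origin at the centre of its underside.

How it is judged:
By the outcome, as a careful person would: the job done as asked, in the order asked, and still so for the second after the job is handed in, with the robot touching nothing.
It also fails if it takes over 61 s, if anything falls off the work surface, if the arm or the gripper's body presses on something with over 40 N, if the wrist force passes 120 N, or if a joint passes its speed limit or range.

## Working session

There is one attempt and no reset: what is moved stays moved. The work goes in short steps, each a Python script; the robot and the scene stay as the last script left them, time stands still between calls to the robot, and variables do not carry over. Pictures are saved under pics/ and viewed, about 8 in all and at most 12, crops included, and the job is handed in when it is done.

```bash
mkdir -p pics; python3 - <<'E'
from cell import bot
import cv2,numpy as np
for n in("scene","top"):
    im=bot.camera(n); cv2.imwrite(f"pics/{n}0.png",im[:,:,::-1])
    c=bot.calibration(n); print(n,np.round(c["mtx"],1).tolist(),np.round(c["extrinsics"],3).tolist())
    for t in("handle","start_top","stop_top","wheel_centre","steriliser","beaker","media_bottle","tape_roll","spray_bottle"):
        print(t,[(np.round(d["bbox"]).tolist(),round(d["confidence"],2)) for d in bot.search_frame(n,t)[:2]])
print(bot.read_clock(),bot.read_tool_rot(),np.round(bot.calibration("wrist")["hand_eye"],3).tolist())
a=cv2.imread("pics/scene0.png");b=cv2.imread("pics/top0.png")
cv2.imwrite("pics/both.png",np.vstack([a,b])[:, :]) 
cv2.imwrite("pics/top0b.png",cv2.resize(b,(800,600)))
E
```

```text
scene [[416.9, 0.0, 258.5], [0.0, 416.9, 195.9], [0.0, 0.0, 1.0]] [[-0.017, 1.0, -0.011, 0.044], [0.58, 0.001, -0.815, -0.209], [-0.814, -0.02, -0.58, 2.267], [0.0, 0.0, 0.0, 1.0]]
handle [([283.0, 187.0, 3.0, 8.0], 0.58)]
start_top []
stop_top []
wheel_centre [([239.0, 179.0, 50.0, 30.0], 0.64)]
steriliser [([182.0, 174.0, 164.0, 194.0], 0.69), ([127.0, 176.0, 21.0, 48.0], 0.67)]
beaker [([207.0, 168.0, 12.0, 24.0], 0.62), ([179.0, 178.0, 167.0, 187.0], 0.54)]
media_bottle [([191.0, 205.0, 15.0, 24.0], 0.81), ([138.0, 188.0, 23.0, 16.0], 0.21)]
tape_roll [([198.0, 197.0, 21.0, 16.0], 0.6)]
spray_bottle [([127.0, 176.0, 19.0, 50.0], 0.73)]
top [[369.2, 0.0, 259.6], [0.0, 369.2, 186.3], [0.0, 0.0, 1.0]] [[0.022, -1.0, -0.013, -0.01], [-0.998, -0.021, -0.064, 0.534], [0.064, 0.014, -0.998, 1.281], [0.0, 0.0, 0.0, 1.0]]
handle [([228.0, 163.0, 13.0, 13.0], 0.51), ([176.0, 177.0, 10.0, 7.0], 0.46)]
start_top [([179.0, 177.0, 12.0, 9.0], 0.44)]
stop_top []
wheel_centre [([230.0, 150.0, 68.0, 64.0], 0.62)]
steriliser [([162.0, 108.0, 198.0, 152.0], 0.86)]
beaker [([324.0, 238.0, 25.0, 17.0], 0.59), ([173.0, 203.0, 8.0, 9.0], 0.44)]
media_bottle [([337.0, 152.0, 21.0, 18.0], 0.53), ([323.0, 237.0, 26.0, 20.0], 0.24)]
tape_roll [([327.0, 192.0, 24.0, 24.0], 0.77), ([414.0, 180.0, 38.0, 26.0], 0.62)]
spray_bottle [([412.0, 177.0, 36.0, 27.0], 0.95)]
1.0 [-0.55267239  0.5527144  -0.44104501  0.44106611] [[1.0, -0.0, -0.0, 0.001], [0.0, -0.307, 0.952, -0.142], [-0.0, -0.952, -0.307, 0.079], [0.0, 0.0, 0.0, 1.0]]
```

View pics/top0b.png

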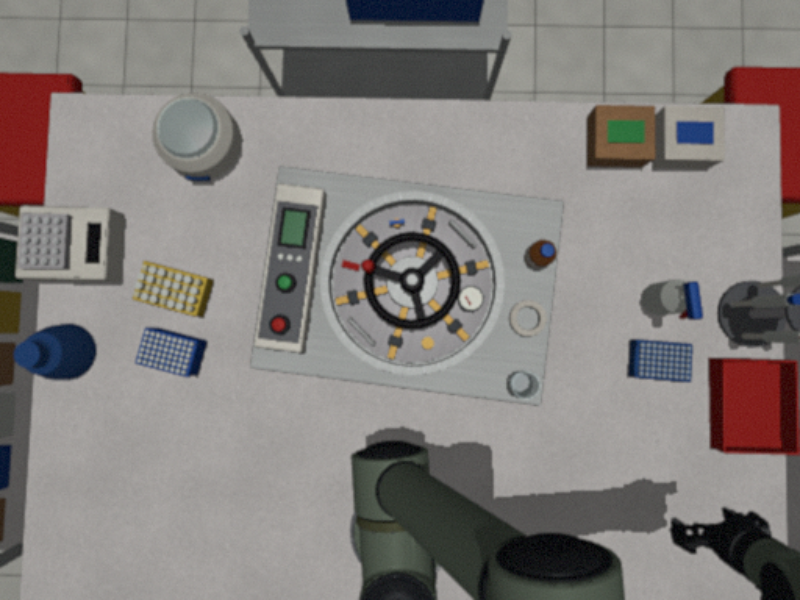

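View pics/scene0.png

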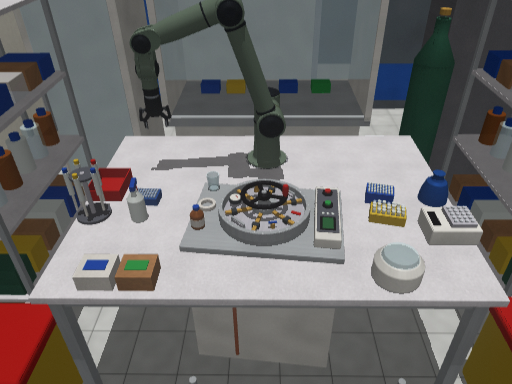

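The top view (800 px scale) shows the wheel hub at (412,280), the handle at (368,266) with its red mark at (350,266), START at (285,283) and STOP at (279,325). The steriliser front faces the robot. The bystanders on the deck are all on the right (-y) side.

```bash
cat > h.py <<'E'
from cell import bot
import cv2,numpy as np
from scipy.spatial.transform import Rotation as R
def quat(Rm): return np.roll(R.from_matrix(Rm).as_quat(),1)
def down(yaw):  # tool y down, tool x (jaw) at yaw in the world xy plane
    x=np.array([np.cos(yaw),np.sin(yaw),0]);y=np.array([0,0,-1.]);return quat(np.c_[x,y,np.cross(x,y)])
def rot(q): return R.from_quat(np.roll(q,-1)).as_matrix()
def on_plane(o,d,z): return o+d*(z-o[2])/d[2]
def px_world(n,u,v,z):
    c=bot.calibration(n);E=np.array(c["extrinsics"]);d=E[:3,:3].T@np.linalg.inv(c["mtx"])@[u,v,1]
    return on_plane(-E[:3,:3].T@E[:3,3],d,z)
def px_wrist(u,v,z,p,q):
    c=bot.calibration("wrist");K=np.array(c["mtx"]);H=np.array(c["hand_eye"])
    a,b=(u-K[0,2])/K[0,0],(v-K[1,2])/K[1,1];r=np.hypot(a,b)+1e-12
    d=rot(q)@H[:3,:3]@[np.sin(r)*a/r,np.sin(r)*b/r,np.cos(r)]
    return on_plane(np.array(p)+rot(q)@H[:3,3],d,z)
E
python3 - <<'E'
from h import *
s=1.5625
for n,u,v,z in(("centre",412,280,.157),("handle_top",368,266,.208),("mark",350,266,.12),("start",285,283,.085),("stop",279,325,.085)):
    print(n,px_world("top",u/s,v/s,z).round(3))
c=px_world("top",412/s,280/s,.157)
print(rot(bot.read_tool_rot()).round(3).tolist(), bot.calibration("wrist")["mtx"])
for yaw in np.arange(-180,180,30):
    y=np.radians(yaw);out=[]
    for th in np.radians(range(0,360,30)):
        q=bot.solve_ik([c[0]+.1*np.cos(th),c[1]+.1*np.sin(th),.168],down(y)); out.append(q)
    print(yaw, None if any(o is None for o in out) else (np.min(out,0).round(2),np.max(out,0).round(2)))
E
```

```text
centre [ 0.547 -0.013  0.157]
handle_top [0.568 0.073 0.208]
mark [0.577 0.117 0.12 ]
start [0.541 0.259 0.085]
stop [0.451 0.269 0.085]
[[0.222, -0.0, 0.975], [-0.975, -0.0, 0.222], [0.0, -1.0, -0.0]] [[297.31863964   0.         258.11333583]
 [  0.         297.31863964 192.53080223]
 [  0.           0.           1.        ]]
-180 (array([-0.34,  0.2 , -0.54,  0.83,  0.  , -1.91]), array([ 0.03,  0.55, -0.01,  1.01,  0.  , -1.55]))
-150 (array([-0.34,  0.2 , -0.54,  0.83,  0.  , -2.44]), array([ 0.03,  0.55, -0.01,  1.01,  0.  , -2.07]))
-120 (array([-0.34,  0.2 , -0.54,  0.83,  0.  , -2.96]), array([ 0.03,  0.55, -0.01,  1.01,  0.  , -2.59]))
-90 (array([-0.34,  0.2 , -0.54,  0.83,  0.  , -3.14]), array([ 0.03,  0.55, -0.01,  1.01,  0.  ,  3.08]))
-60 (array([-0.34,  0.2 , -0.54,  0.83,  0.  ,  2.28]), array([ 0.03,  0.55, -0.01,  1.01,  0.  ,  2.64]))
-30 (array([-0.34,  0.2 , -0.54,  0.83,  0.  ,  1.75]), array([ 0.03,  0.55, -0.01,  1.01,  0.  ,  2.12]))
0 (array([-0.34,  0.2 , -0.54,  0.83,  0.  ,  1.23]), array([ 0.03,  0.55, -0.01,  1.01,  0.  ,  1.6 ]))
30 (array([-0.34,  0.2 , -0.54,  0.83,  0.  ,  0.7 ]), array([ 0.03,  0.55, -0.01,  1.01,  0.  ,  1.07]))
60 (array([-0.34,  0.2 , -0.54,  0.83,  0.  ,  0.18]), array([ 0.03,  0.55, -0.01,  1.01,  0.  ,  0.55]))
90 (array([-0.34,  0.2 , -0.54,  0.83,  0.  , -0.34]), array([ 0.03,  0.55, -0.01,  1.01,  0.  ,  0.03]))
120 (array([-0.34,  0.2 , -0.54,  0.83,  0.  , -0.87]), array([ 0.03,  0.55, -0.01,  1.01,  0.  , -0.5 ]))
150 (array([-0.34,  0.2 , -0.54,  0.83,  0.  , -1.39]), array([ 0.03,  0.55, -0.01,  1.01,  0.  , -1.02]))
```

```bash
python3 - <<'E'
from h import *
p=np.array(bot.read_position()); bot.move_linear((p+[0,0,.08]).tolist(),speed=.2)
bot.set_gripper(0.0)
bot.move_pose([.49,.02,.31],down(np.radians(-14)))
p,q=bot.read_position(),bot.read_tool_rot()
im=bot.camera("wrist"); cv2.imwrite("pics/w1.png",cv2.resize(im[:,:,::-1],(800,600)))
for t in("handle","start_top","stop_top","wheel_centre"): print(t,[(np.round(d["bbox"]).tolist(),round(d["confidence"],2)) for d in bot.search_frame("wrist",t)[:2]])
np.savez("w1.npz",p=p,q=q); print(p,q,bot.read_clock(),bot.read_ft_force(),bot.read_gripper_width())
E
```

```text
handle [([315.0, 92.0, 30.0, 28.0], 0.84)]
start_top [([317.0, 92.0, 30.0, 27.0], 0.75)]
stop_top []
wheel_centre [([224.0, 92.0, 172.0, 175.0], 0.86)]
[0.4901409  0.01929656 0.30998303] [-0.70171216  0.7018503  -0.08659606  0.08664482] 4.9417 [0.81840499 0.057079   0.11102374] 0.000935380056229495
```

View pics/w1.png

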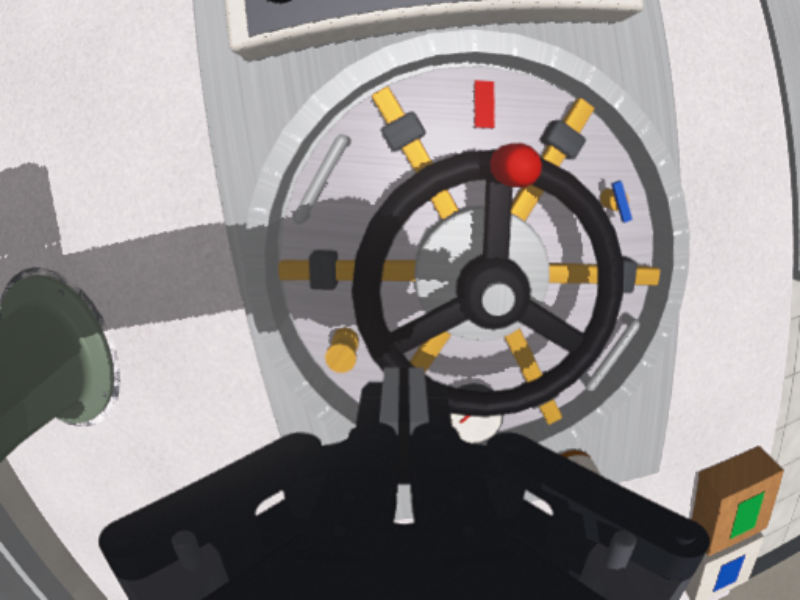

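Wrist picture: handle top at (519,163), hub cap at (498,299), red mark at (484,104). The rim spans about x 354–623 and y 150–414. The detectors' START box is the handle, so I'm ignoring it. Next I approach from behind the handle and touch it lightly.

```bash
python3 - <<'E'
from h import *
w=np.load("w1.npz");s=1.5625
hub=px_wrist(498/s,299/s,.159,w["p"],w["q"]); top=px_wrist(519/s,163/s,.200,w["p"],w["q"]); mark=px_wrist(484/s,104/s,.12,w["p"],w["q"])
rim=np.mean([px_wrist(u/s,v/s,.147,w["p"],w["q"]) for u,v in((354,284),(623,284),(490,150),(490,414))],0)
print(hub.round(4),rim.round(4),top.round(4),mark.round(4))
c=hub[:2]; a=np.arctan2(*(top[:2]-c)[::-1]); am=np.arctan2(*(mark[:2]-c)[::-1])
print("r",np.hypot(*(top[:2]-c)),"ang",np.degrees([a,am]))
Q=down(np.radians(-14)); P=lambda t,z:[c[0]+.09*np.cos(t),c[1]+.09*np.sin(t),z]
b=a+np.radians(33)
bot.move_pose(P(b,.26),Q); bot.move_linear(P(b,.174),speed=.1)
print("at",bot.read_position(),bot.read_ft_force())
hit=False
for k in range(33,4,-3):
    hit=bot.move_linear(P(a+np.radians(k-3),.174),speed=.03,until_force=2.5)
    if hit: break
p=np.array(bot.read_position()); print(hit,k,p,bot.read_ft_force(),"lag deg",np.degrees(np.arctan2(p[1]-c[1],p[0]-c[0])-a),bot.read_clock())
np.savez("touch.npz",c=c,a=a,p=p)
im=bot.camera("wrist"); cv2.imwrite("pics/w2.png",cv2.resize(im[:,:,::-1],(800,600)))
E
```

```text
[ 0.549  -0.0106  0.159 ] [ 0.5494 -0.0067  0.147 ] [0.5706 0.0775 0.2   ] [0.5745 0.1187 0.12  ]
r 0.09078261435235586 ang [76.23625404 78.82451132]
at [0.51989754 0.07422659 0.17472701] [-0.3642846   0.17223357  0.07133305]
True 18 [0.54480742 0.07942553 0.17330812] [-0.35711112  0.40747659  0.59032388] lag deg 16.41135384130969 8.1167
```

View pics/w2.png

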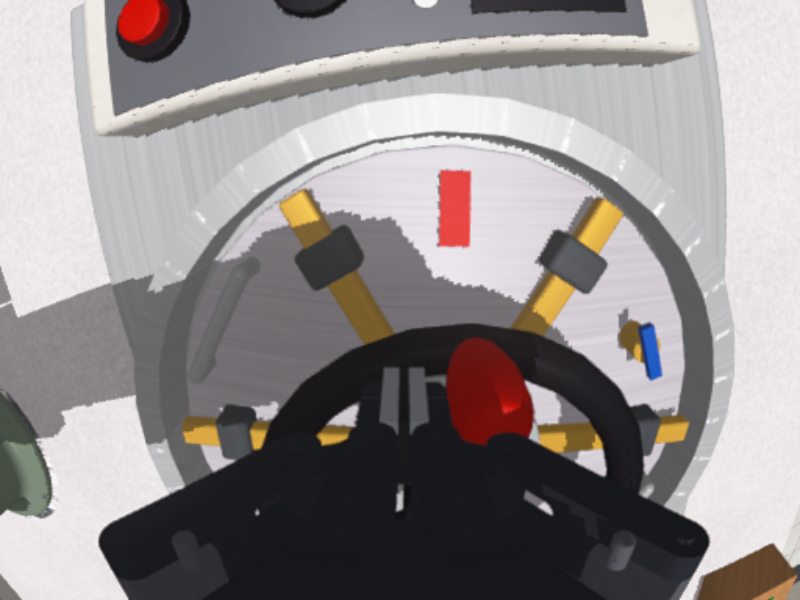

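The finger is touching the handle from behind, with a lag of 16° (26 mm) and the handle still in line with the mark. I go round on the circle with the tool orientation fixed and finish at this same TCP point, so the handle should end where it started.

```bash
python3 - <<'E'
from h import *
d=np.load("touch.npz");c,p=d["c"],d["p"]; v=p[:2]-c; r=np.hypot(*v); b=np.arctan2(v[1],v[0])
for k in [*range(15,331,15),*range(335,361,5)]:
    t=b-np.radians(k)
    if bot.move_linear([c[0]+r*np.cos(t),c[1]+r*np.sin(t),.174],speed=.1 if k<=330 else .03,until_force=30): print("FORCE at",k,bot.read_ft_force()); break
    if k%45==0 or k>330: print(k,np.round(bot.read_ft_force(),1),round(bot.read_clock(),2))
print(bot.read_position(),p)
im=bot.camera("wrist"); cv2.imwrite("pics/w3.png",cv2.resize(im[:,:,::-1],(800,600)))
E
```

```text
45 [-0.3 -0.2 -0.4] 9.32
90 [ 0.5 -0.1 -0.6] 10.47
135 [ 0.4 -0.5 -0.1] 11.62
180 [ 0.4 -0.1 -1. ] 12.78
225 [-0.2  0.4  0.6] 13.93
270 [-0.2 -0.5 -0.1] 15.07
315 [-0.2  0.   0.1] 16.23
335 [-3.8 -3.5  1.8] 17.02
340 [-3.2 -1.6  0.6] 17.43
345 [-3.2 -0.3  0.6] 17.83
350 [-2.4 -0.1  0.1] 18.24
355 [-2.2  0.7 -0.2] 18.65
360 [-2.8  0.8 -1.7] 19.06
[0.54488597 0.07938796 0.17394016] [0.54480742 0.07942553 0.17330812]
```

View pics/w3.png

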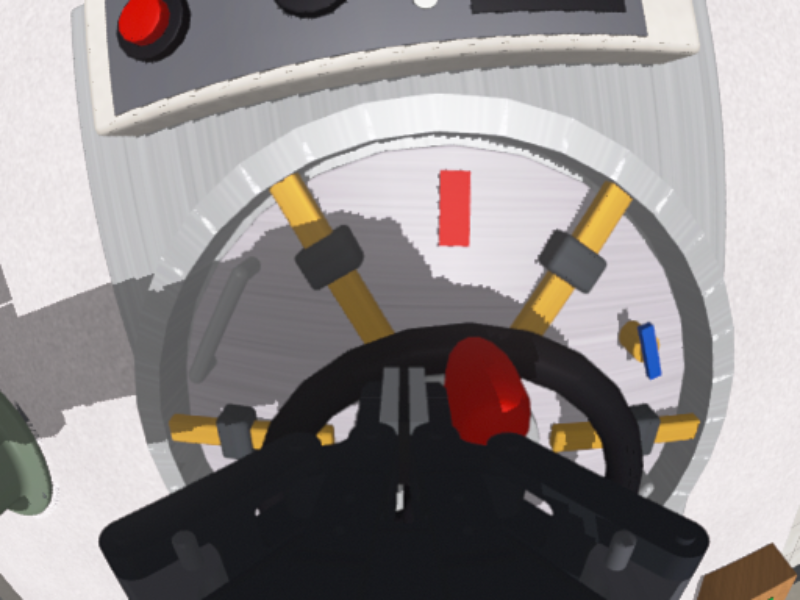

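The bolts are out by the same amount all round, and the handle sits within about 2 px of the touch picture. I back off, repeat the first view for comparison, then look at the console from above.

```bash
python3 - <<'E'
from h import *
d=np.load("touch.npz");c,a=d["c"],d["a"]
P=lambda t,z:[c[0]+.09*np.cos(t),c[1]+.09*np.sin(t),z]; b=a+np.radians(33)
bot.move_linear(P(b,.174),speed=.1); bot.move_linear(P(b,.28),speed=.2)
bot.move_pose([.49,.02,.31],down(np.radians(-14)))
w=np.load("w1.npz"); print(np.array(bot.read_position())-w["p"])
im=bot.camera("wrist")[:,:,::-1]; A=cv2.imread("pics/w1.png"); B=cv2.resize(im,(800,600))
def red(I):
    h=cv2.cvtColor(I,cv2.COLOR_BGR2HSV); m=((h[...,0]<8)|(h[...,0]>172))&(h[...,1]>150)&(h[...,2]>60)
    m[:135]=0;m[230:]=0;m[:,:460]=0;m[:,600:]=0; return np.argwhere(m).mean(0)[::-1],m.sum()
print("handle centroid before/after",red(A),red(B))
bot.move_pose([.53,.19,.28],down(np.radians(-10)))
p,q=bot.read_position(),bot.read_tool_rot()
im2=bot.camera("wrist")[:,:,::-1]
for t in("start_top","stop_top"): print(t,[(np.round(x["bbox"]).tolist(),round(x["confidence"],2)) for x in bot.search_frame("wrist",t)[:2]])
np.savez("w4.npz",p=p,q=q)
cv2.imwrite("pics/w4.png",np.hstack([cv2.resize(B,(400,300)),cv2.resize(A,(400,300))]).copy())
cv2.imwrite("pics/w5.png",cv2.resize(im2,(800,600))); print(bot.read_clock())
E
```

```text
[-7.17774151e-04  3.00429081e-05 -8.50717461e-04]
handle centroid before/after (array([516.19281992, 165.30283729]), np.int64(1727)) (array([519.40426759, 165.25144175]), np.int64(1734))
start_top [([248.0, 96.0, 21.0, 22.0], 0.67)]
stop_top [([168.0, 102.0, 19.0, 25.0], 0.68)]
21.5167
```

View pics/w5.png

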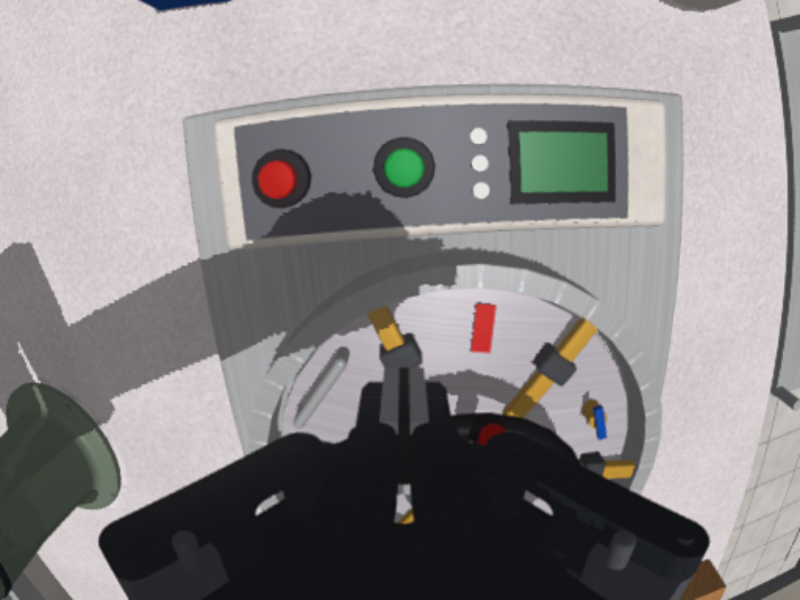

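View pics/w4.png

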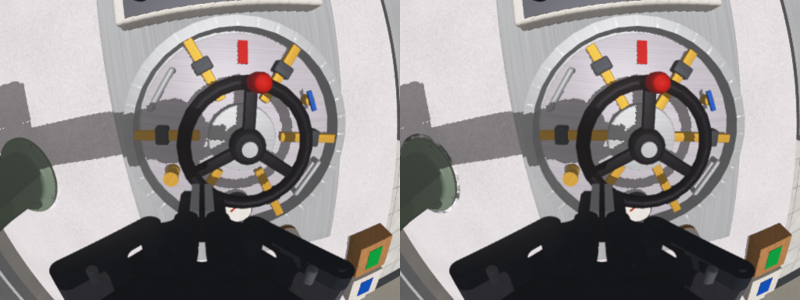

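The handle is back at its start to about 1 mm (under 1°). In the console view START is green at (404,168) and STOP is red at (277,180). Next I press START.

```bash
python3 - <<'E'
from h import *
w=np.load("w4.npz");s=1.5625
g=px_wrist(404/s,168/s,.09,w["p"],w["q"]);r=px_wrist(277/s,180/s,.09,w["p"],w["q"]); print(g,r,np.hypot(*(g-r)[:2]))
bot.move_linear([g[0],g[1],.20],speed=.2); bot.move_linear([g[0],g[1],.115],speed=.12)
bot.wait(.2); f0=np.array(bot.read_ft_force()); print(f0)
hit=bot.move_linear([g[0],g[1],.065],speed=.02,until_force=8)
p=bot.read_position(); print(hit,p,np.array(bot.read_ft_force())-f0)
bot.wait(.3); print(np.array(bot.read_ft_force())-f0)
im=bot.camera("wrist"); cv2.imwrite("pics/w6.png",cv2.resize(im[:,:,::-1],(800,600))); print(bot.read_clock())
E
```

```text
[0.54261044 0.25832734 0.09      ] [0.45120061 0.26784215 0.09      ] 0.09190369206081096
[ 0.02803297 -0.19131864 -0.3021532 ]
True [0.54260749 0.25833991 0.09610413] [-0.95384961 -0.89319221  5.13821765]
[-2.15420047 -0.51397951  6.45122531]
24.8083
```

View pics/w6.png

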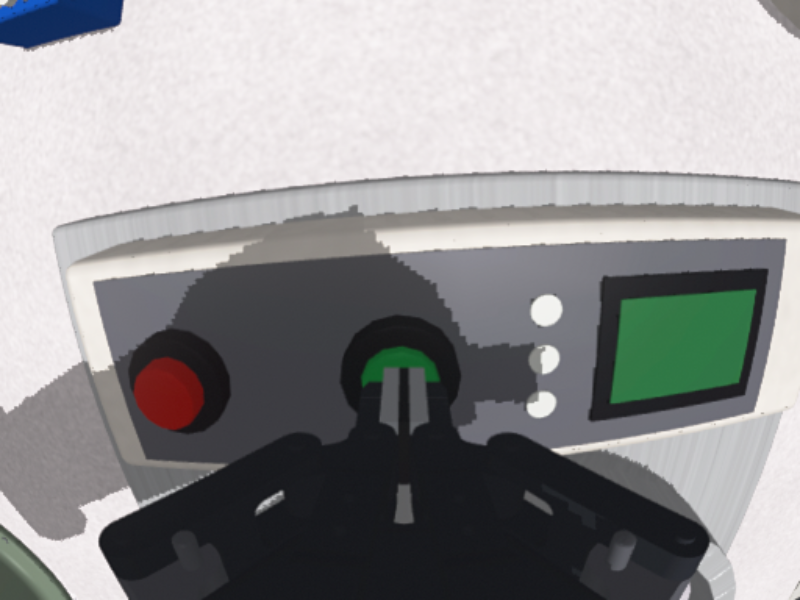

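The fingertips are centred on START with about 6 N on it. I press on a little and log force against depth to confirm it is bottomed, then release.

```bash
python3 - <<'E'
from h import *
p=np.array(bot.read_position())
for k in range(1,9):
    hit=bot.move_linear([p[0],p[1],.0961-.001*k],speed=.02,until_force=12)
    z=bot.read_position()[2]; f=np.array(bot.read_ft_force()); print(k,hit,round(z,4),f.round(1))
    if hit or f[2]>14: break
im=bot.camera("wrist")[:,:,::-1]
bot.move_linear([p[0],p[1],.13],speed=.05); print(bot.read_ft_force())
bot.move_linear([p[0],p[1],.28],speed=.2); bot.move_pose([.53,.19,.28],down(np.radians(-10)))
im2=bot.camera("wrist")[:,:,::-1]
cv2.imwrite("pics/w7.png",np.hstack([cv2.resize(im,(400,300)),cv2.resize(im2,(400,300))]))
a=cv2.resize(cv2.imread("pics/w5.png"),(512,384)); print("display/lamps before,after",[(I[100:120,350:375].mean((0,1)).round(),I[86,306],I[104,307],I[121,307]) for I in(a,im2)],bot.read_clock())
E
```

```text
1 False 0.096 [-2.5 -2.   8.2]
2 False 0.0959 [-4.1 -1.2 14.8]
[-0.71541638 -0.67606531 -0.90764817]
display/lamps before,after [(array([ 95., 136.,  80.]), array([229, 231, 231], dtype=uint8), array([228, 230, 230], dtype=uint8), array([227, 230, 229], dtype=uint8)), (array([ 95., 137.,  81.]), array([229, 231, 232], dtype=uint8), array([229, 231, 231], dtype=uint8), array([227, 230, 230], dtype=uint8))] 27.5583
```

View pics/w7.png

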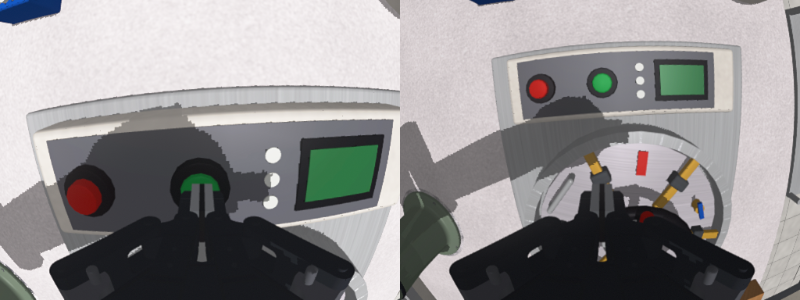

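There is a hard stop at z = 0.096. To be sure that was the button at full travel and not its bezel, I make a very light touch to find the released height. If it begins higher, the press was real.

```bash
python3 - <<'E'
from h import *
g=[.5426,.2583]
bot.move_linear([*g,.20],speed=.2); bot.move_linear([*g,.110],speed=.1); bot.wait(.3)
for z in np.arange(.108,.0965,-.001):
    bot.move_linear([*g,z],speed=.02); bot.wait(.1)
    f=np.mean([bot.read_ft_force()[2] for _ in range(3)]); zz=bot.read_position()[2]; print(round(zz,4),round(f,2))
    if f>3: break
bot.move_linear([*g,.13],speed=.05); bot.move_linear([*g,.28],speed=.2); print(bot.read_clock())
E
```

```text
0.1079 0.41
0.107 -0.69
0.106 1.16
0.105 -0.41
0.104 0.63
0.103 -0.75
0.1021 0.85
0.1012 2.85
0.1001 2.88
0.0991 3.94
34.7583
```

The spring starts at z ≈ 0.102 and the hard stop is at 0.096, so the first press was the full 6 mm. I do a last check from the top camera and hand in.

```bash
python3 - <<'E'
from h import *
bot.move_linear([.40,.2583,.33],speed=.2)
im=bot.camera("top")[:,:,::-1]; cv2.imwrite("pics/top1.png",im); a=cv2.imread("pics/top0.png")
d=cv2.absdiff(a,im).max(2); print({n:int((d[y:y+h,x:x+w]>40).sum()) for n,(x,y,w,h) in dict(bottle=(335,150,25,22),tape=(325,190,26,26),beaker=(322,235,30,22),spray=(410,175,40,32),yellow=(85,165,52,38),tip=(85,208,50,34),cold=(400,215,46,30)).items()})
print(bot.read_clock(),bot.read_ft_force()); bot.close_job()
E
```

```text
{'bottle': 0, 'tape': 0, 'beaker': 0, 'spray': 0, 'yellow': 43, 'tip': 1529, 'cold': 0}
35.7167 [-0.25518142 -0.21891126  0.2951497 ]
the job is handed in; nothing more can be done
```

View pics/top1.png

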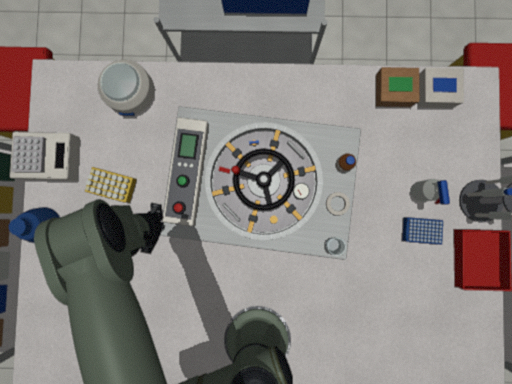

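I turned the wheel clockwise through one full turn with the shut fingertips, pushing only. I then pressed START to its stop, let go, and handed the job in at 35.7 s.

- **Wheel:** the handle is back beside its red mark, about 1 mm (under 1°) from where it began in the repeat wrist view. All the brass bolts in view are driven out.
- **START:** the button met the finger at z ≈ 0.102 and stopped hard at 0.096, so it went the full 6 mm, with about 15 N at the end. I touched START a second time, lightly and about 3 mm deep, to check that the press was real. The display and lamps did not visibly change.
- **STOP:** I did not touch it.
- **Bystanders:** the last top picture shows the bottle, tape roll, beaker, spray bottle and the rack on the right unchanged. The yellow rack's only difference (43 px) is next to the arm's edge. The blue rack below it was hidden under the raised arm, so I could not check it by eye. The wrist force read near zero at hand-in.

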